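# Hand-wind the slide cassette out of a stopped slide loader

### The arm

A 6-joint arm with a two-finger parallel gripper is mounted at the origin on the work surface. World frame = base frame: x ahead of the robot, y to its left, z up, the work surface at z = 0. Lengths are in m, angles in rad, forces in N, time in s.
With the tool pointing down it reaches from about 0.15 to 0.775 m from the base axis. Payload 6.1 kg.
Tool frame: the origin (TCP) lies on the centre line of the jaws, within the pads' length; the fingertips stand 25 mm ahead of it and the grasp point (between the pads) lies 6 mm ahead of it; z points along the fingers, y is the line along which they close (so a half turn about z gives the same grasp; the last joint's range is limited). The gripper opens to 85 mm and grips with 20 to 120 N. Pads are 22 mm wide; open, the fingers measure 114 mm over their backs; the gripper's body (76 mm by 85 mm) begins 54 mm behind the grasp point. The pads swing forward as they close: fully open they stand 13 mm farther back than shut.
Start: joints at [-1.205, 0.126, -0.04, 1.405, 0, 1.571], TCP at [0.188, -0.49, 0.235] pointing down, gripper open.
Joint ranges: [-2.72, 2.72], [-0.95, 1.95], [-1.27, 1.35], [-1.78, 2.02], [-1.46, 1.47], [-3.14, 3.14]. Speed limits (rad/s): [2.39, 2.39, 3.01, 3.14, 3.14, 3.14].

### API

Orientations are given as a unit quaternion [w, x, y, z].
In Python, from cell import * gives the robot as it stands.
- The arm moves only by the tool play_rows, never from a script. Its argument "series" is one flat list of numbers, 7 for each row, row after row: the shift along the tool's x, y, z in m, then the turn, a rotation vector about the tool's x, y, z in degrees, then the opening, from 0 (shut) to 1 (fully open). A call has 1 to 12 rows; each row shifts and turns the commanded pose from where the row before left it, along the tool's axes as they then stand; what a row does not reach is not made up. A row lasts 1/10 s, in which the tool goes at most 50 mm and 8.59 degrees, less where a joint would pass 70% of its speed; a pose out of reach is approached as far as the arm can. A call with a gripper value outside its range is refused whole. The fingers move at their own pace and stop on an object; the grip force is fixed at half the most. Time passes only in rows, so rows that do not move let the fingers close. It gives the time, the measured TCP pose, the force, the opening and the grip force at its end, in the units of the state.
- observe(): the state, without advancing time (a new reading comes with each control period).
- camera(name): name is "side" or "top" or "wrist"; returns a dict with "pixels" (480x640x3 uint8, red, green, blue), "K" (3x3 intrinsics, pixels), "dist_coeffs" ([k1, k2, p1, p2, k3] as OpenCV has them; the pictures are not rectified), "R" (3x3) and "t" (3): a world point X has camera coordinates R X + t; the wrist camera has in their place "mount" (4x4, takes a point from camera to tool coordinates, whose origin is the TCP and whose axes are the flange's). Camera axes: x right, y down, z forward; pixel columns grow to the right and rows downward; lengths in m; the calibration is good to about 2 mm. A picture is of the moment at which its call begins: read the wrist's pose just before it. There is no depth.
- hand_in(): hands the job in; it is judged then, once.
The state is a dict: "time_s": time; "joint_pos": joint angles; "dq": joint speeds; "effort": joint torques, N m; "eef_pos": TCP position; "tool_rot": TCP orientation; "ft_force": force on the tool from outside, world axes, zero at the start; "wrist_torque": the same for the moment, N m; "grip_width": finger opening in m; "grasp_force": force on a finger pad.
Only numpy, scipy, OpenCV 4.12 (cv2) and the standard library are available. Lean on these libraries where they do the work, as an engineer would, in place of code of your own. Each camera call takes 0.05 s, during which the arm holds its last target. There are 200 camera calls.

### The job

The slide loader has stopped with its cassette down in the well. Fit the loose hand crank fully down onto the square shaft on the deck, wind it clockwise (seen from above) about two full turns, until the lift is fully up, then press the cassette down to trip its push-push catch, let it spring up, and draw it out. Set it down upright in the white tray without dropping it, leave the crank on its shaft and the lift up, and do not disturb the other things on the bench.

Things in the scene. Friction and masses are not known exactly. Their poses are not given: they have to be found in the camera images.
- shaft_base (a point): Upright square steel drive shaft on the loader's deck, right-hand side seen from the robot. Point: on its axis at the shoulder on which the crank's hub rests, 130 mm above the bench. 18 mm across flats, rising 27 mm from here (top 3 mm stepped in to 14.5 mm); x, y square to the flats, turning with it. Clockwise from above raises the lift; stiff (about 2 N at the crank's handle); stays where left.
- lift (a joint): Height of the lift carriage in the loader's well, in m: about 0 at the bottom (start), 0.040 fully up, where it meets a firm stop. One full clockwise turn of the shaft raises it by 20 mm, so it takes about two turns. It does not sink by itself, nor when pressed.
- lift_seat (a point): On the lift carriage: the middle of the cassette's underside when the cassette is latched down. Its x axis lies along the cassette's length, z up; it moves up with the lift.
- crank_hub (a point): Loose steel hand crank, 0.45 kg, standing on its hub. Point: middle of the hub, 22 mm above its underside (22 mm above shaft_base when fitted); x along the arm to the handle. Hub 36 x 36 mm, 34 mm tall; square socket below, 20 mm wide, 30 deep, sides parallel to the hub's, fits any of four ways. Arm 18 mm wide on top, 12 to 22 mm above the point, from x = -66 (counterweight ball) to 97 mm.
- crank_knob (a point): Middle of the crank's upright black handle: a cylinder 25 mm in diameter, 56 mm tall, spinning freely on its pin (its own x and y mean nothing). It stands on the arm, 85 mm from the hub's axis; this point is 52 mm higher than crank_hub.
- cassette_mid (a point): Grey slide cassette, 84 (x) x 34 (y) x 75 mm tall, 0.25 kg; point: its centre. A lug low on its +y side is held by a hook on the lift. Top flat: level with the deck at the start, 40 mm above it when wound up. Pressing it 5 mm down (7 at most, about 10 N) swings the hook away for good; let go, it springs 14 mm above its latched height and stands loose. The hook does not yield to pulling.
- well_mouth (a point): Middle of the cassette's place in the open well mouth, at deck height, 120 mm above the bench. The loader is a fixed white box with a black deck, 300 mm wide along y; the deck reaches from x = -120 to 145 mm, then a hood, 185 mm above the bench, to x = 240. The shaft stands at y = -170 mm. The mouth spans x +-49 mm, y -24 to 52 mm.
- tray_in (a point): Centre of the inner floor of the shallow white tray fixed on the bench, 4 mm above the bench: 160 mm long (x) by 120 mm wide (y) outside, walls 4 mm thick, rim 16 mm above the bench. Empty at the start.
- slide_box: Bystander: flat dark slide box, 100 x 85 x 35 mm; origin under its centre.
- oil_bottle: Bystander: small amber bottle, 34 mm across, 75 mm tall; origin under its centre.
- objective_pot: Bystander: black screw pot of a lens, 42 mm across, 62 mm tall; origin under its centre.
- screwdriver: Bystander: screwdriver lying on the bench, 170 mm long; origin under it.
Not all that is in view belongs to the job. Leave any brown look-alike of the part that bears cassette_mid alone. Of the things that look like the part that bears crank_hub, the larger one is meant.

How it is judged:
By the outcome, as a careful person would: the job done as asked, in the order asked, and still so for the second after the job is handed in, with the robot touching nothing.
It also fails if it takes over 72 s, if anything falls off the work surface, if the arm or the gripper's body presses on something with over 40 N, if the wrist force passes 120 N, or if a joint passes its speed limit or range.

## Working session

There is one attempt and no reset: what is moved stays moved. The work goes in short steps, Python scripts to look and compute and a tool call to move; the robot and the scene stay as the last step left them, time stands still between calls to the robot, and variables do not carry over. Pictures are saved under pics/ and viewed, at most 10 in all, crops included, and the job is handed in when it is done.

Besides the shell and the picture viewer there is one more tool, called after "Request:" as name(argument=value, ...) on one line, values as JSON. play_rows: Moves the arm, as the interface text tells. Its arguments: {"type":"object","properties":{"series":{"type":"array","items":{"type":"number"}}},"required":["series"]}

```bash
mkdir -p pics; ls; cat > h.py <<'E'
from cell import *
import numpy as np, cv2
def snap(n,f):
    c=camera(n); cv2.imwrite('pics/'+f,c['pixels'][:,:,::-1]); np.savez('pics/'+f+'.npz',**c); return c
def ray(c,u,v,s=None):
    p=cv2.undistortPoints(np.array([[[u,v]]],float),np.array(c['K']),np.array(c['dist_coeffs']))[0,0]
    d=np.array([p[0],p[1],1.])
    if 'R' in c:
        R=np.array(c['R']);t=np.array(c['t']);return -R.T@t,R.T@d
    M=np.array(c['mount']);T=tool(s);T=T@M
    return T[:3,3],T[:3,:3]@d
def tool(s):
    from scipy.spatial.transform import Rotation as Ro
    w,x,y,z=s['tool_rot'];T=np.eye(4);T[:3,:3]=Ro.from_quat([x,y,z,w]).as_matrix();T[:3,3]=s['eef_pos'];return T
def onz(c,u,v,z,s=None):
    o,d=ray(c,u,v,s);return (o+d*(z-o[2])/d[2]).round(4)
def load(f): return dict(np.load('pics/'+f+'.npz'))
E
python3 - <<'E'
from h import *
s=observe();print(s)
for n in('top','side'):
    c=snap(n,n+'0.png');print(n,c['K'],c['R'],c['t'])
E
```

```text
pics
{'time_s': 0.0, 'joint_pos': array([-1.20499598e+00,  1.26374011e-01, -4.06467936e-02,  1.40539839e+00,
       -3.22658273e-05,  1.57082515e+00]), 'dq': array([ 0.00109316, -0.00040156, -0.00117291,  0.00058198,  0.00028369,
        0.00038301]), 'effort': array([ 8.35054798e-04, -4.35913467e+01,  3.52923203e+01,  1.71834428e-02,
        2.02202814e-04, -5.98400177e-06]), 'eef_pos': array([ 0.18763208, -0.48987675,  0.23411386]), 'tool_rot': array([-7.94962408e-04,  9.83322634e-01,  1.81867916e-01, -1.63460525e-04]), 'ft_force': array([-0.11964787, -0.19336592, -0.26072802]), 'wrist_torque': array([ 0.00947806, -0.00404647, -0.00531868]), 'grasp_force': 0.0, 'grip_width': 0.08535907778066344}
top [[484.05053214   0.         322.26008978]
 [  0.         484.05053214 238.0070551 ]
 [  0.           0.           1.        ]] [[-0.01369116 -0.99960984  0.02434602]
 [-0.99602802  0.01149161 -0.08829564]
 [ 0.08798141 -0.02545819 -0.99579674]] [0.01267412 0.49405462 1.30522166]
side [[550.89382376   0.         320.1741058 ]
 [  0.         550.89382376 237.89717044]
 [  0.           0.           1.        ]] [[-0.95253729 -0.30406393 -0.0147594 ]
 [-0.21683419  0.71170719 -0.66817349]
 [ 0.21367183 -0.63325982 -0.74385909]] [0.48294656 0.17324692 1.22652661]
```

View pics/top0.png

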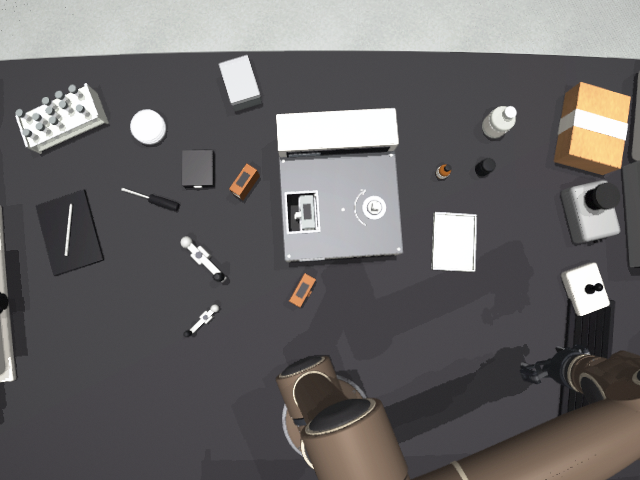

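View pics/side0.png

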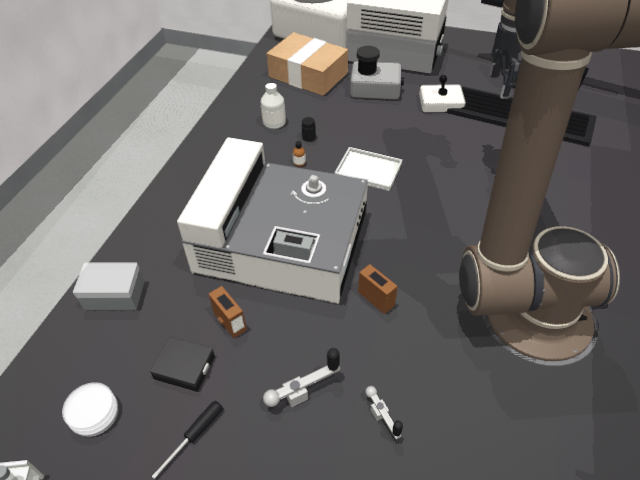

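Top view: there are two cranks, the larger at about (203,258) and the smaller at (203,320). The larger one is meant. The grey cassette sits in the well at (302,211); the brown look-alikes are at (244,181) and (303,290). The shaft is at (374,208) and the tray at (454,242). I'll confirm these in one enlarged crop.

```bash
python3 - <<'E'
from h import *
c=load('top0.png');im=c['pixels'][:,:,::-1]
a=cv2.resize(im[225:345,170:250],None,fx=5,fy=5,interpolation=cv2.INTER_CUBIC)
b=cv2.resize(im[145:270,270:410],None,fx=2.8,fy=2.8,interpolation=cv2.INTER_CUBIC)
o=np.zeros((600,800,3),np.uint8);o[:600,:400]=a;o[:b.shape[0],400:400+b.shape[1]]=b
cv2.imwrite('pics/crop0.png',o)
p=lambda n,u,v,z:print(n,onz(c,u,v,z))
p('knob',220,277,.102);p('ball',186,242,.05)
p('hub',203,258,.044)
p('shaft',374,208,.157)
for q in((284,156),(397,152),(286,260),(402,254)):p('deck',*q,.12)
for q in((435,212),(476,214),(475,271),(432,268)):p('tray',*q,.016)
p('cass',302,211,.12)
E
```

```text
knob [0.39   0.2713 0.102 ]
ball [0.4851 0.373  0.05  ]
hub [0.442  0.3281 0.044 ]
shaft [ 0.5556 -0.1197  0.157 ]
deck [0.699  0.1048 0.12  ]
deck [ 0.7079 -0.1887  0.12  ]
deck [0.4308 0.1013 0.12  ]
deck [ 0.4423 -0.1936  0.12  ]
tray [ 0.5641 -0.3102  0.016 ]
tray [ 0.5576 -0.4277  0.016 ]
tray [ 0.3975 -0.4182  0.016 ]
tray [ 0.4078 -0.2964  0.016 ]
cass [0.5552 0.0597 0.12  ]
```

View pics/crop0.png

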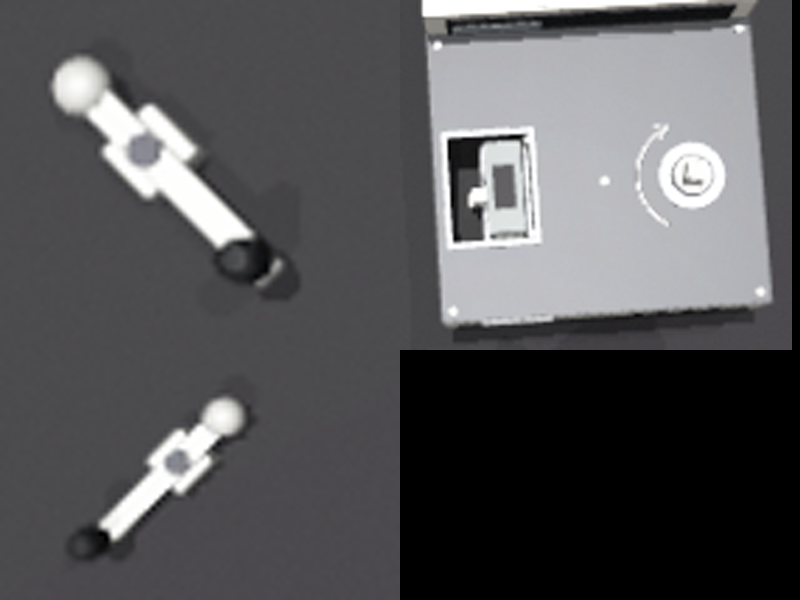

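The larger crank is the upper-left one: hub at (203,258), black knob at (220,277). The grey cassette in the well has its lug on the left (+y) side. Next, a look at the shaft with the wrist camera.

```bash
cat >> h.py <<'E'
def to(x,y,z,ang=None,s=None):
    """shift in tool axes from the measured pose to a world TCP target; ang = wanted tool-x azimuth"""
    s=s or observe();T=tool(s);a=np.degrees(np.arctan2(T[1,0],T[0,0]))
    d=T[:3,:3].T@(np.array([x,y,z])-T[:3,3])
    print('shift mm',(d*1e3).round(1),'az %.2f'%a,'tilt',(T[:2,2]).round(4), '' if ang is None else 'turn z %.2f'%(-((ang-a+180)%360-180)))
E
python3 - <<'E'
from h import *
c=snap('wrist','w0.png');print(c['K'],c['mount'])
s=observe()
to(.50,-.14,.34,s=s)
E
```

```text
[[349.58190844   0.         322.85293532]
 [  0.         349.58190844 239.78263308]
 [  0.           0.           1.        ]] [[ 4.46292275e-05 -9.54630912e-01 -2.97791571e-01  7.62563129e-02]
 [ 9.99999998e-01  5.88616482e-05 -3.88255496e-05  6.64764669e-04]
 [ 5.45925726e-05 -2.97791569e-01  9.54630912e-01 -1.38297870e-01]
 [ 0.00000000e+00  0.00000000e+00  0.00000000e+00  1.00000000e+00]]
shift mm [ 416.8 -215.2 -105.5] az 20.96 tilt [-0.0005  0.0012]
```

Request:
play_rows(series=[0.0397,-0.0178,-0.003,0,0,0,1,0.0397,-0.0178,-0.003,0,0,0,1,0.0397,-0.0178,-0.003,0,0,0,1,0.0397,-0.0178,-0.003,0,0,0,1,0.0397,-0.0178,-0.003,0,0,0,1,0.0397,-0.0178,-0.003,0,0,0,1,0.0397,-0.0178,-0.003,0,0,0,1,0.0397,-0.0178,-0.003,0,0,0,1,0.0397,-0.0178,-0.003,0,0,0,1,0.0397,-0.0178,-0.003,0,0,0,1,0.0397,-0.0178,-0.003,0,0,0,1,0.0397,-0.0178,-0.003,0,0,0,1])

```text
time_s: 1.35
eef_pos: [0.5572, -0.1188, 0.2708]
tool_rot: [0.0, 0.983, 0.182, -0.0]
ft_force: [0.1, -0.3, -0.6]
grip_width: 0.0854
grasp_force: 0.0
```

Request:
play_rows(series=[0,0,0,0,0,0,1,0,0,0,0,0,0,1,0,0,0,0,0,0,1])

```text
time_s: 1.65
eef_pos: [0.5557, -0.1208, 0.2706]
tool_rot: [-0.0, 0.983, 0.182, -0.0]
ft_force: [-0.7, -0.2, 0.5]
grip_width: 0.0858
grasp_force: 0.0
```

```bash
python3 - <<'E'
from h import *
s=observe();print(s['eef_pos'],s['dq'].round(3),np.degrees(s['joint_pos']).round(1));c=snap('wrist','w1.png')
np.save('pics/w1s.npy',s,allow_pickle=True)
to(.442,.328,.2,-132,s)
E
```

```text
[ 0.55569907 -0.12078553  0.2706407 ] [-0.017 -0.013 -0.006  0.001  0.002  0.   ] [-12.3  12.3   8.3  86.1  -0.  146.8]
shift mm [  54.2 -459.8   70.7] az 20.93 tilt [-0.0009 -0.0001] turn z 152.93
```

View pics/w1.png

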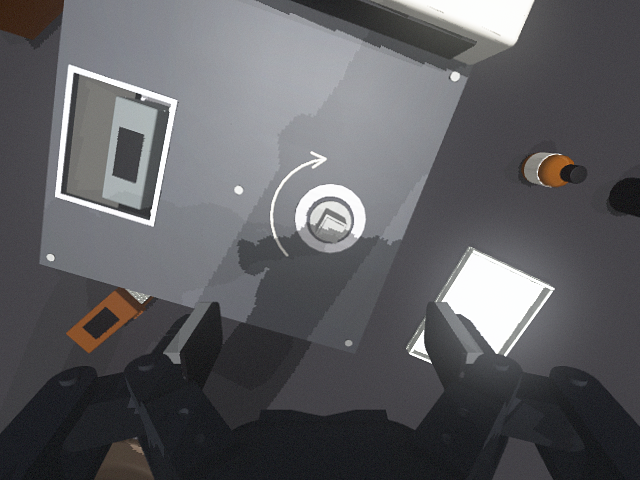

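The shaft is at about (330,219) in its white ring, with the cassette top at (130,155) and the tray at (480,305). I'll enlarge the shaft to read its square.

```bash
python3 - <<'E'
from h import *
c=load('w1.png');im=c['pixels'][:,:,::-1]
a=cv2.resize(im[175:260,285:375],None,fx=7,fy=7,interpolation=cv2.INTER_CUBIC)
a=cv2.convertScaleAbs(a,alpha=1.0)
cv2.imwrite('pics/crop1.png',a)
E
```

```text
(no output)
```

View pics/crop1.png

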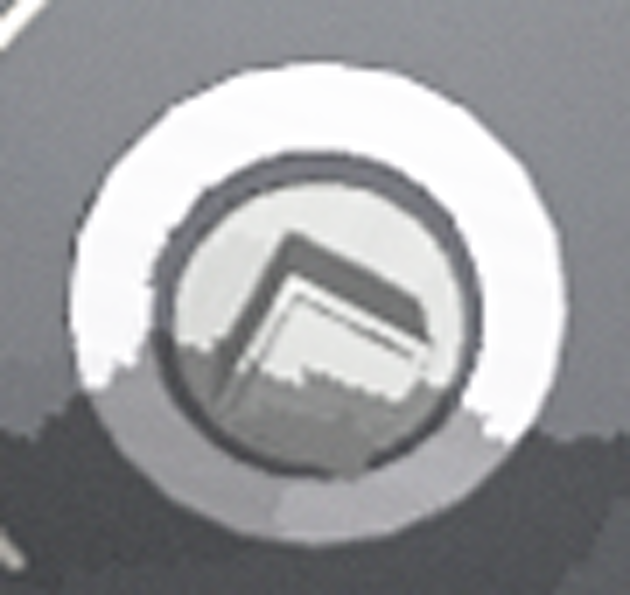

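```bash
python3 - <<'E'
from h import *
c=load('w1.png');s=np.load('pics/w1s.npy',allow_pickle=True).item()
P=lambda u,v,z:onz(c,285+(u+.5)/7-.5,175+(v+.5)/7-.5,z,s)
print('ring',P(317.5,303.5,.12),'collar',P(320,328,.13))
def az(p,q):
    d=q-p;return np.degrees(np.arctan2(d[1],d[0])).round(1),np.hypot(*d[:2]).round(4)
print('shoulderedge',az(P(290,235,.13),P(420,300,.13)))
print('topedge',az(P(288,278,.154),P(432,345,.154)),'step',az(P(302,292,.157),P(415,352,.157)),'left',az(P(288,278,.154),P(243,358,.154)), 'leftbase',az(P(290,235,.13),P(213,385,.13)))
a=P(288,278,.154);b=P(432,345,.154)
m=(a+b)/2;d=(b-a)[:2];d/=np.hypot(*d)
for n in((d[1],-d[0]),(-d[1],d[0])):print('centre from top edge',m[:2]+.009*np.array(n))
# mouth and deck bolts, tray
for n,u,v,z in(('bolt',455,76,.12),('bolt',348,343,.12),('bolt',50,257,.12),('mouth',72,67,.12),('mouth',177,100,.12),('mouth',152,224,.12),('mouth',57,197,.12),('cass',117,96,.12),('cass',156,104,.12),('cass',140,208,.12),('cass',104,200,.12),('tray',471,247,.016),('tray',554,289,.016),('tray',409,352,.016)):print(n,onz(c,u,v,z,s))
E
```

```text
ring [ 0.5631 -0.125   0.12  ] collar [ 0.5627 -0.1253  0.13  ]
shoulderedge (np.float64(-95.7), np.float64(0.0171))
topedge (np.float64(-94.7), np.float64(0.0173)) step (np.float64(-97.5), np.float64(0.0137)) left (np.float64(172.6), np.float64(0.0101)) leftbase (np.float64(174.3), np.float64(0.0202))
centre from top edge [ 0.56252967 -0.12526986]
centre from top edge [ 0.58047033 -0.12673014]
bolt [ 0.7004 -0.1735  0.12  ]
bolt [ 0.4549 -0.1857  0.12  ]
bolt [0.4412 0.0945 0.12  ]
mouth [0.6031 0.1004 0.12  ]
mouth [0.6083 0.0195 0.12  ]
mouth [0.5037 0.0155 0.12  ]
mouth [0.4981 0.0963 0.12  ]
cass [0.5948 0.0639 0.12  ]
cass [0.5997 0.0341 0.12  ]
cass [0.5139 0.0282 0.12  ]
cass [0.5098 0.0582 0.12  ]
tray [ 0.567  -0.3056  0.016 ]
tray [ 0.5552 -0.4289  0.016 ]
tray [ 0.4087 -0.2988  0.016 ]
```

Shaft axis is at about (0.563,-0.125) with flats at about -6°. The loader is yawed about 2.8° and the cassette is at about (0.5545,0.045). Now to the crank.

Request:
play_rows(series=[0,0,0,0,0,-6.8,1,0,0,0,0,0,-6.8,1,0,0,0,0,0,-6.8,1,0,0,0,0,0,-6.8,1])

```text
time_s: 2.1
eef_pos: [0.5554, -0.1216, 0.2713]
tool_rot: [0.0, 0.912, 0.409, 0.0]
ft_force: [0.1, 0.1, -1.1]
grip_width: 0.0853
grasp_force: 0.0
```

Request:
play_rows(series=[0.0257,-0.0385,0.004,0,0,0,1,0.0257,-0.0385,0.004,0,0,0,1,0.0257,-0.0385,0.004,0,0,0,1,0.0257,-0.0385,0.004,0,0,0,1,0.0257,-0.0385,0.004,0,0,0,1,0.0257,-0.0385,0.004,0,0,0,1,0.0257,-0.0385,0.004,0,0,0,1,0.0257,-0.0385,0.004,0,0,0,1,0.0257,-0.0385,0.004,0,0,0,1,0.0257,-0.0385,0.004,0,0,0,1,0,0,0,0,0,0,1,0,0,0,0,0,0,1])

```text
time_s: 3.3
eef_pos: [0.4406, 0.3276, 0.2308]
tool_rot: [0.0, 0.913, 0.408, -0.0]
ft_force: [-0.6, -0.6, 1.3]
grip_width: 0.0852
grasp_force: 0.0
```

```bash
python3 - <<'E'
from h import *
s=observe();print(s['eef_pos'],s['dq'].round(3),np.degrees(s['joint_pos']).round(1));c=snap('wrist','w2.png')
np.save('pics/w2s.npy',s,allow_pickle=True)
E
```

```text
[0.44057577 0.32756772 0.23084269] [-0.036 -0.014 -0.003  0.005 -0.003 -0.002] [ 36.6   9.9   0.3  80.5  -0.  168.5]
```

View pics/w2.png

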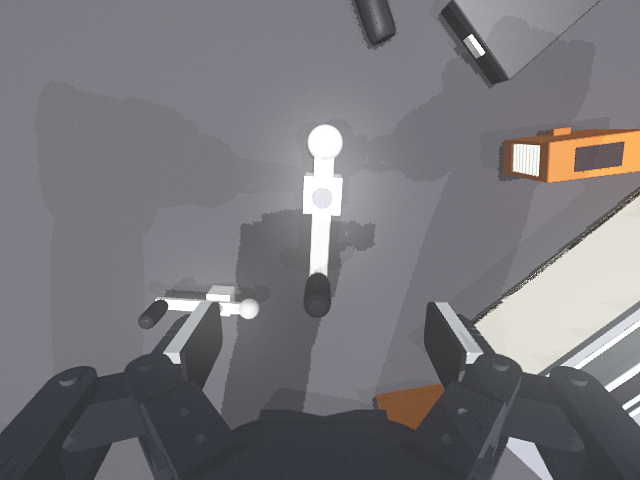

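The crank is below: hub (322,196), ball (325,143), knob (317,297). I'll measure the arm line and hub centre.

```bash
python3 - <<'E'
from h import *
c=load('w2.png');s=np.load('pics/w2s.npy',allow_pickle=True).item()
g=c['pixels'].min(2)
pts=[]
for v in list(range(220,266,5))+[162,166,170]:
    r=np.where(g[v,295:350]>170)[0]+295;m=(r[0]+r[-1])/2;p=onz(c,m,v,.044,s);pts.append(p);print(v,r[0],r[-1],p)
P=np.array(pts)[:,:2];m=P.mean(0);d=np.linalg.svd(P-m)[2][0];az=np.degrees(np.arctan2(d[1],d[0]));print('az',az)
for v in(180,186,210):
    r=np.where(g[v,290:355]>150)[0]+290;print('hub row',v,r[0],r[-1])
for u in (308,311,334,338):
    r=np.where(g[165:235,u]>150)[0]+165;print('hub col',u,r[0],r[-1],onz(c,u,r[0],.034,s),onz(c,u,r[-1],.034,s))
cap=(c['pixels'].astype(int).max(2)[180:216,308:338]);hs=np.argwhere(cap<cap.max()*.93);print('cap',hs.mean(0)[::-1]+[308,180],onz(c,*(hs.mean(0)[::-1]+[308,180]),.044,s))
h=onz(c,322,197.5,.044,s);print('hub',h)
print('knobtop',onz(c,317,303,.102,s))
E
```

```text
220 312 330 [0.4359 0.324  0.044 ]
225 311 329 [0.4319 0.321  0.044 ]
230 311 329 [0.4286 0.3173 0.044 ]
235 311 329 [0.4252 0.3135 0.044 ]
240 311 328 [0.4215 0.3101 0.044 ]
245 311 328 [0.418  0.3062 0.044 ]
250 311 328 [0.4146 0.3024 0.044 ]
255 310 327 [0.4103 0.2992 0.044 ]
260 310 327 [0.4068 0.2953 0.044 ]
265 310 326 [0.4029 0.2916 0.044 ]
162 314 333 [0.474 0.363 0.044]
166 314 333 [0.4716 0.3604 0.044 ]
170 314 333 [0.4692 0.3577 0.044 ]
az -134.86838610009906
hub row 180 291 354
hub row 186 290 354
hub row 210 303 354
hub col 308 165 213 [0.4607 0.3701 0.034 ] [0.4294 0.3359 0.034 ]
hub col 311 165 234 [0.4628 0.3682 0.034 ] [0.4172 0.3181 0.034 ]
hub col 334 165 219 [0.479  0.3537 0.034 ] [0.4445 0.3144 0.034 ]
hub col 338 165 219 [0.4818 0.3512 0.034 ] [0.4474 0.3118 0.034 ]
cap [321.59722222 199.73148148] [0.4495 0.3383 0.044 ]
hub [0.4512 0.3396 0.044 ]
knobtop [0.3949 0.2829 0.102 ]
```

Request:
play_rows(series=[0,0,0,0,0,3.1,1,0.0158,-0.001,0.03,0,0,0,1,0,0,0.045,0,0,0,1,0,0,0.045,0,0,0,1,0,0,0.04,0,0,0,1,0,0,0.03,0,0,0,1,0,0,0.0108,0,0,0,1,0,0,0,0,0,0,1])

```text
time_s: 4.15
eef_pos: [0.4512, 0.3378, 0.0293]
tool_rot: [0.0, 0.924, 0.382, -0.001]
ft_force: [-0.0, 0.7, 0.5]
grip_width: 0.0854
grasp_force: 0.0
```

Request:
play_rows(series=[0,0,0,0,0,0,0,0,0,0,0,0,0,0,0,0,0,0,0,0,0,0,0,0,0,0,0,0,0,0,0,0,0,0,0])

```text
time_s: 4.65
eef_pos: [0.4521, 0.3406, 0.0319]
tool_rot: [-0.0, 0.924, 0.383, 0.001]
ft_force: [-1.3, -1.2, 6.5]
grip_width: 0.0336
grasp_force: 59.3
```

Request:
play_rows(series=[0,0,-0.02,0,0,0,0,0,0,-0.04,0,0,0,0,0,0,-0.045,0,0,0,0,0,0,-0.045,0,0,0,0,0,0,-0.045,0,0,0,0,0,0,-0.035,0,0,0,0])

```text
time_s: 5.25
eef_pos: [0.4511, 0.3399, 0.263]
tool_rot: [-0.0, 0.924, 0.383, 0.001]
ft_force: [1.6, 0.9, -4.6]
grip_width: 0.0336
grasp_force: 61.4
```

Request:
play_rows(series=[-0.0229,0.0371,0,0,0,0,0,-0.0229,0.0371,0,0,0,0,0,-0.0229,0.0371,0,0,0,0,0,-0.0229,0.0371,0,0,0,0,0,-0.0229,0.0371,0,0,0,0,0,-0.0229,0.0371,0,0,0,0,0,-0.0229,0.0371,0,0,0,0,0,-0.0229,0.0371,0,0,0,0,0,-0.0229,0.0371,0,0,0,0,0,-0.0229,0.0371,0,0,0,0,0,-0.0229,0.0371,0,0,0,0,0])

```text
time_s: 6.35
eef_pos: [0.5621, -0.1284, 0.2599]
tool_rot: [-0.0, 0.924, 0.383, -0.0]
ft_force: [1.5, 0.5, -3.2]
grip_width: 0.0336
grasp_force: 61.4
```

Request:
play_rows(series=[0,0,0,0,0,-7.8,0,0,0,0,0,0,-7.8,0,0,0,0,0,0,-7.8,0,0,0,0,0,0,-7.8,0,0,0,0,0,0,-7.8,0,0,0,0,0,0,0,0,0,0,0,0,0,0,0])

```text
time_s: 7.05
eef_pos: [0.5621, -0.1266, 0.2599]
tool_rot: [-0.0, 0.744, 0.668, -0.0]
ft_force: [-0.9, -0.3, -5.1]
grip_width: 0.0339
grasp_force: 61.6
```

```bash
python3 - <<'E'
from h import *
s=observe();print(s['eef_pos'],s['ft_force'],s['wrist_torque'],np.degrees(s['joint_pos']).round(1));c=snap('wrist','w3.png')
np.save('pics/w3s.npy',s,allow_pickle=True)
to(.5627,-.1253,.2,84,s)
snap('side','s3.png')
E
```

```text
[ 0.56205452 -0.1266005   0.25985093] [-0.8693795  -0.25132318 -5.09902391] [0.03016502 0.00356861 0.0466544 ] [-12.7  13.    7.9  84.9  -0.   83.4]
shift mm [ 1.4  0.5 59.9] az 83.89 tilt [-0.0007  0.0002] turn z -0.11
```

View pics/w3.png

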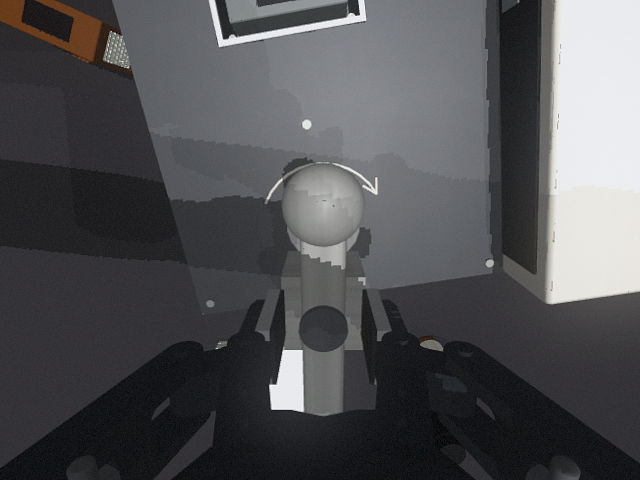

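The crank is held square in the jaws: arm vertical in the picture, hub cap at about (323,328), ball (323,205). I'll work out the hub's offset in the tool frame and the arm's angle.

```bash
python3 - <<'E'
from h import *
c=load('w3.png');s=np.load('pics/w3s.npy',allow_pickle=True).item()
im=c['pixels'];T=tool(s)
m=cv2.inRange(cv2.cvtColor(im[300:355,295:350],cv2.COLOR_RGB2GRAY),0,95)
n,l,st,ce=cv2.connectedComponentsWithStats(m)
for i in range(1,n):
    if st[i,4]>200: print('cap',st[i]+[295,300,0,0,0],ce[i]+[295,300])
def tp(u,v,h): 
    p=onz(c,u,v,s['eef_pos'][2]+h,s);return (T[:3,:3].T@(p-T[:3,3])*1e3).round(2)
for v in(328,330):print(v,tp(323.5,v,.012))
print('ball',tp(323,205,.0))
for v in(260,280,300,390,400):
    g=im[v].astype(int).sum(1)
    print(v,[ (u,int(g[u+1]-g[u-1])) for u in range(290,360) if abs(g[u+1]-g[u-1])>70])
E
```

```text
cap [ 295  300   55   55 2279] [322.96665204 325.62000878]
328 [ -1.92   0.85 -12.05]
330 [ -2.82   0.84 -12.05]
ball [47.04  0.64 -0.05]
260 [(319, 158), (320, 234), (344, -96), (345, -174), (346, -116)]
280 [(357, 161), (358, 235)]
300 []
390 [(302, -171), (303, -469), (304, -222), (342, -90), (343, -109)]
400 [(302, -137), (303, -420), (304, -274), (342, -89), (343, -78)]
```

Request:
play_rows(series=[0.0043,0,0.02,0,0,0,0,0,0,0.03,0,0,0,0,0,0,0.016,0,0,0,0,0,0,0,0,0,0,0,0,0,0,0,0,0,0])

```text
time_s: 7.65
eef_pos: [0.5626, -0.1225, 0.1945]
tool_rot: [-0.0, 0.743, 0.669, -0.0]
ft_force: [-0.3, 0.5, -4.5]
grip_width: 0.0336
grasp_force: 61.7
```

Request:
play_rows(series=[0,0,0.003,0,0,0,0,0,0,0.003,0,0,0,0,0,0,0,0,0,0,0])

```text
time_s: 7.95
eef_pos: [0.5628, -0.1226, 0.1884]
tool_rot: [0.0, 0.743, 0.669, 0.0]
ft_force: [0.0, -0.8, -5.4]
grip_width: 0.0335
grasp_force: 61.6
```

Request:
play_rows(series=[0,0,0.003,0,0,0,0,0,0,0,0,0,0,0])

```text
time_s: 8.15
eef_pos: [0.5626, -0.1225, 0.1849]
tool_rot: [-0.0, 0.743, 0.669, -0.0]
ft_force: [-0.0, 0.7, -4.2]
grip_width: 0.0337
grasp_force: 61.7
```

Request:
play_rows(series=[0,0,0.003,0,0,0,0,0,0,0,0,0,0,0])

```text
time_s: 8.35
eef_pos: [0.5626, -0.1225, 0.1817]
tool_rot: [-0.0, 0.743, 0.669, -0.0]
ft_force: [0.3, -0.4, -4.4]
grip_width: 0.0335
grasp_force: 61.6
```

Request:
play_rows(series=[0,0,0.003,0,0,0,0,0,0,0.003,0,0,0,0,0,0,0,0,0,0,0])

```text
time_s: 8.65
eef_pos: [0.5624, -0.1225, 0.1755]
tool_rot: [-0.0, 0.743, 0.669, -0.0]
ft_force: [-0.9, 0.0, -5.4]
grip_width: 0.0336
grasp_force: 61.6
```

Request:
play_rows(series=[0,0,0.004,0,0,0,0,0,0,0.004,0,0,0,0,0,0,0,0,0,0,0])

```text
time_s: 8.95
eef_pos: [0.5624, -0.1225, 0.1673]
tool_rot: [-0.0, 0.743, 0.67, -0.0]
ft_force: [0.3, -1.2, -5.6]
grip_width: 0.0339
grasp_force: 61.6
```

Request:
play_rows(series=[0,0,0.003,0,0,0,0,0,0,0.003,0,0,0,0,0,0,0,0,0,0,0])

```text
time_s: 9.25
eef_pos: [0.5627, -0.1226, 0.1621]
tool_rot: [0.0, 0.743, 0.67, 0.0]
ft_force: [1.2, -1.3, -4.7]
grip_width: 0.0337
grasp_force: 61.7
```

Request:
play_rows(series=[0,0,0.0015,0,0,0,0,0,0,0.0015,0,0,0,0,0,0,0,0,0,0,0])

```text
time_s: 9.55
eef_pos: [0.5628, -0.1226, 0.1619]
tool_rot: [0.001, 0.743, 0.669, 0.001]
ft_force: [-6.7, 0.5, 12.3]
grip_width: 0.0334
grasp_force: 63.5
```

Request:
play_rows(series=[0,0,-0.001,0,0,0,1,0,0,0,0,0,0,1,0,0,0,0,0,0,1,0,0,0,0,0,0,1,0,0,-0.04,0,0,0,1,0,0,-0.045,0,0,0,1,0,0,-0.03,0,0,0,1,-0.045,0,0,0,0,0,1,-0.0423,0,0,0,0,0,1,0,0,0,0,0,0,1,0,0,0,0,0,0,1])

```text
time_s: 10.65
eef_pos: [0.5535, -0.2102, 0.2746]
tool_rot: [-0.0, 0.743, 0.669, -0.0]
ft_force: [0.5, 0.9, 0.0]
grip_width: 0.0855
grasp_force: 0.0
```

```bash
python3 - <<'E'
from h import *
s=observe();print(s['eef_pos'],s['grip_width'],np.degrees(s['joint_pos']).round(1));c=snap('wrist','w4.png')
np.save('pics/w4s.npy',s,allow_pickle=True)
to(.5536,-.2094,.21,84,s)
E
```

```text
[ 0.55348463 -0.21015737  0.27460385] 0.08554088890409531 [-20.8  15.   12.3  87.3   0.   75.3]
shift mm [ 0.7  0.1 64.6] az 83.95 tilt [-0.0006  0.0006] turn z -0.05
```

View pics/w4.png

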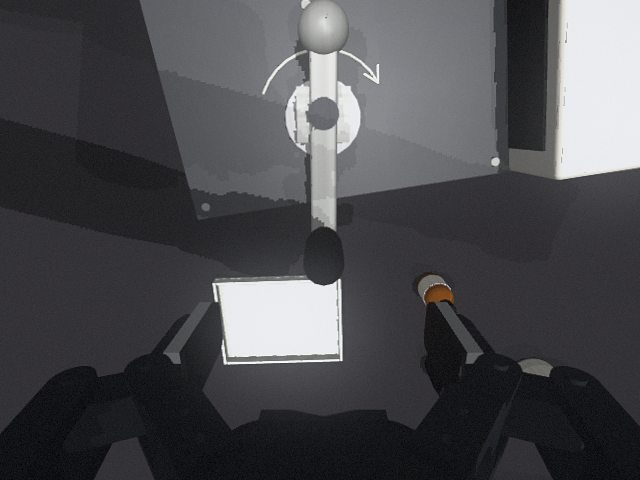

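The crank sits on the shaft, with its arm vertical in the picture, hub (322,113) and knob (323,258). I'll take the knob.

Request:
play_rows(series=[0,0,0.03,0,0,0,1,0,0,0.025,0,0,0,1,0,0,0.01,0,0,0,1,0,0,0,0,0,0,0,0,0,0,0,0,0,0,0,0,0,0,0,0,0,0,0,0,0,0,0,0,0,0,0,0,0,0,0])

```text
time_s: 11.5
eef_pos: [0.5542, -0.2097, 0.2113]
tool_rot: [0.001, 0.743, 0.669, 0.0]
ft_force: [0.3, -2.0, 2.6]
grip_width: 0.0231
grasp_force: 58.6
```

```bash
python3 - <<'E'
from h import *
s=observe();print(s['eef_pos'],s['ft_force'],s['grip_width'])
to(.5536,-.2094,.21,84,s)
# clockwise circle rows in tool axes: chord vectors of 15 deg, tool-x az 84
a0=264;r=.085
for st in(15,18):
  for k in range(int(360/st)):
    a=np.radians([a0-st*k,a0-st*(k+1)]);d=r*np.array([np.cos(a[1])-np.cos(a[0]),np.sin(a[1])-np.sin(a[0])])
    x=np.radians(84);print(st,k,(d@[np.cos(x),np.sin(x)]).round(4),(d@[np.sin(x),-np.cos(x)]).round(4))
E
```

```text
[ 0.55415944 -0.20972709  0.21129014] [ 0.30876945 -1.96540726  2.5598818 ] 0.02305000041624673
shift mm [ 0.3 -0.6  1.3] az 84.05 tilt [ 0.0018 -0.0012] turn z 0.05
15 0 0.0029 -0.022
15 1 0.0085 -0.0205
15 2 0.0135 -0.0176
15 3 0.0176 -0.0135
15 4 0.0205 -0.0085
15 5 0.022 -0.0029
15 6 0.022 0.0029
15 7 0.0205 0.0085
15 8 0.0176 0.0135
15 9 0.0135 0.0176
15 10 0.0085 0.0205
15 11 0.0029 0.022
15 12 -0.0029 0.022
15 13 -0.0085 0.0205
15 14 -0.0135 0.0176
15 15 -0.0176 0.0135
15 16 -0.0205 0.0085
15 17 -0.022 0.0029
15 18 -0.022 -0.0029
15 19 -0.0205 -0.0085
15 20 -0.0176 -0.0135
15 21 -0.0135 -0.0176
15 22 -0.0085 -0.0205
15 23 -0.0029 -0.022
18 0 0.0042 -0.0263
18 1 0.0121 -0.0237
18 2 0.0188 -0.0188
18 3 0.0237 -0.0121
18 4 0.0263 -0.0042
18 5 0.0263 0.0042
18 6 0.0237 0.0121
18 7 0.0188 0.0188
18 8 0.0121 0.0237
18 9 0.0042 0.0263
18 10 -0.0042 0.0263
18 11 -0.0121 0.0237
18 12 -0.0188 0.0188
18 13 -0.0237 0.0121
18 14 -0.0263 0.0042
18 15 -0.0263 -0.0042
18 16 -0.0237 -0.0121
18 17 -0.0188 -0.0188
18 18 -0.0121 -0.0237
18 19 -0.0042 -0.0263
```

Request:
play_rows(series=[0.0029,-0.022,0,0,0,0,0,0.0085,-0.0205,0,0,0,0,0,0.0135,-0.0176,0,0,0,0,0,0.0176,-0.0135,0,0,0,0,0,0.0205,-0.0085,0,0,0,0,0,0.022,-0.0029,0,0,0,0,0])

```text
time_s: 12.1
eef_pos: [0.4773, -0.1164, 0.2114]
tool_rot: [0.001, 0.743, 0.669, -0.0]
ft_force: [3.6, -2.1, -0.3]
grip_width: 0.0231
grasp_force: 59.3
```

Request:
play_rows(series=[0,0,0,0,0,0,0])

```text
time_s: 12.2
eef_pos: [0.4778, -0.1146, 0.2112]
tool_rot: [0.001, 0.742, 0.67, 0.001]
ft_force: [-2.7, 0.7, 4.6]
grip_width: 0.023
grasp_force: 59.8
```

Turning freely with small forces. Continuing.

Request:
play_rows(series=[0.022,0.0029,0,0,0,0,0,0.0205,0.0085,0,0,0,0,0,0.0176,0.0135,0,0,0,0,0,0.0135,0.0176,0,0,0,0,0,0.0085,0.0205,0,0,0,0,0,0.0029,0.022,0,0,0,0,0,-0.0029,0.022,0,0,0,0,0,-0.0085,0.0205,0,0,0,0,0,-0.0135,0.0176,0,0,0,0,0,-0.0176,0.0135,0,0,0,0,0,-0.0205,0.0085,0,0,0,0,0,-0.022,0.0029,0,0,0,0,0])

```text
time_s: 13.4
eef_pos: [0.6477, -0.1343, 0.2105]
tool_rot: [-0.0, 0.743, 0.67, 0.001]
ft_force: [-3.8, 2.4, 4.4]
grip_width: 0.023
grasp_force: 60.4
```

Request:
play_rows(series=[-0.022,-0.0029,0,0,0,0,0,-0.0205,-0.0085,0,0,0,0,0,-0.0176,-0.0135,0,0,0,0,0,-0.0135,-0.0176,0,0,0,0,0,-0.0085,-0.0205,0,0,0,0,0,-0.0029,-0.022,0,0,0,0,0,0.0029,-0.022,0,0,0,0,0,0.0085,-0.0205,0,0,0,0,0,0.0135,-0.0176,0,0,0,0,0,0.0176,-0.0135,0,0,0,0,0,0.0205,-0.0085,0,0,0,0,0,0.022,-0.0029,0,0,0,0,0])

```text
time_s: 14.6
eef_pos: [0.4772, -0.117, 0.2112]
tool_rot: [0.001, 0.743, 0.669, -0.0]
ft_force: [2.0, -2.9, 1.6]
grip_width: 0.0233
grasp_force: 59.8
```

Request:
play_rows(series=[0.022,0.0029,0,0,0,0,0,0.0205,0.0085,0,0,0,0,0,0.0176,0.0135,0,0,0,0,0,0.0135,0.0176,0,0,0,0,0,0.0085,0.0205,0,0,0,0,0,0.0029,0.022,0,0,0,0,0,-0.0029,0.022,0,0,0,0,0,-0.0085,0.0205,0,0,0,0,0,-0.0135,0.0176,0,0,0,0,0,-0.0176,0.0135,0,0,0,0,0])

```text
time_s: 15.6
eef_pos: [0.6408, -0.0906, 0.2106]
tool_rot: [-0.0, 0.742, 0.67, 0.0]
ft_force: [-5.1, 0.5, 5.2]
grip_width: 0.0227
grasp_force: 60.2
```

Request:
play_rows(series=[-0.0205,0.0085,0,0,0,0,0,-0.022,0.0029,0,0,0,0,0,-0.022,-0.0029,0,0,0,0,0,-0.0205,-0.0085,0,0,0,0,0,-0.0176,-0.0135,0,0,0,0,0])

```text
time_s: 16.1
eef_pos: [0.6169, -0.192, 0.2106]
tool_rot: [0.0, 0.743, 0.669, 0.001]
ft_force: [-0.3, 5.1, 2.7]
grip_width: 0.0229
grasp_force: 60.0
```

Request:
play_rows(series=[-0.0135,-0.0176,0,0,0,0,0,-0.0085,-0.0205,0,0,0,0,0])

```text
time_s: 16.3
eef_pos: [0.5766, -0.2103, 0.2107]
tool_rot: [0.001, 0.743, 0.669, 0.001]
ft_force: [3.0, 2.7, 1.1]
grip_width: 0.0229
grasp_force: 59.8
```

Request:
play_rows(series=[-0.0015,-0.011,0,0,0,0,0,0,0,0,0,0,0,0])

```text
time_s: 16.5
eef_pos: [0.5642, -0.2105, 0.2112]
tool_rot: [0.001, 0.743, 0.669, -0.0]
ft_force: [-0.6, -3.4, 6.6]
grip_width: 0.0228
grasp_force: 60.3
```

Request:
play_rows(series=[-0.0002,-0.01,0,0,0,0,0,0,0,0,0,0,0,0])

```text
time_s: 16.7
eef_pos: [0.5554, -0.2099, 0.2115]
tool_rot: [0.002, 0.743, 0.669, -0.001]
ft_force: [-0.8, -6.7, 6.7]
grip_width: 0.0233
grasp_force: 60.3
```

Request:
play_rows(series=[0.0007,-0.006,0,0,0,0,0,0,0,0,0,0,0,0])

```text
time_s: 16.9
eef_pos: [0.5508, -0.2092, 0.2118]
tool_rot: [0.004, 0.743, 0.669, -0.0]
ft_force: [1.8, -8.5, 5.9]
grip_width: 0.023
grasp_force: 60.4
```

Request:
play_rows(series=[0.0012,-0.006,0,0,0,0,0,0,0,0,0,0,0,0])

```text
time_s: 17.1
eef_pos: [0.5474, -0.2081, 0.2124]
tool_rot: [0.006, 0.743, 0.669, 0.001]
ft_force: [9.0, -10.7, 4.9]
grip_width: 0.023
grasp_force: 60.5
```

Request:
play_rows(series=[0.0012,-0.006,0,0,0,0,0,0,0,0,0,0,0,0])

```text
time_s: 17.3
eef_pos: [0.5441, -0.207, 0.213]
tool_rot: [0.008, 0.743, 0.669, 0.002]
ft_force: [18.1, -13.6, 3.0]
grip_width: 0.023
grasp_force: 60.6
```

```bash
python3 - <<'E'
from h import *
s=observe();print(s['eef_pos'],s['ft_force'])
c=snap('side','s5.png')
a=cv2.resize(c['pixels'][130:310,170:400,::-1],None,fx=3,fy=3,interpolation=cv2.INTER_CUBIC);cv2.imwrite('pics/s5c.png',a)
E
```

```text
[ 0.54406954 -0.20697862  0.21297837] [ 18.0932969  -13.55994362   2.98662272]
```

View pics/s5c.png

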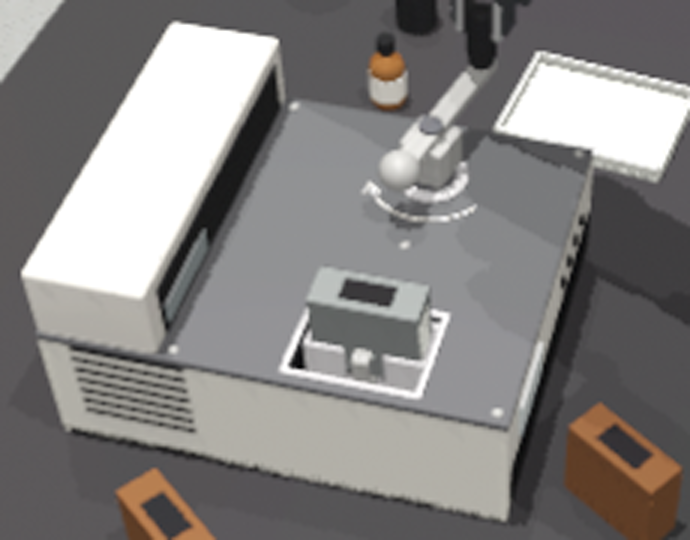

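The cassette now stands well above the deck with the lift against its stop; hook and lug show at (365,362) in the crop. I'll release the knob and go over to the cassette.

Request:
play_rows(series=[-0.0006,0.004,0,0,0,0,0,0,0,0,0,0,0,1,0,0,0,0,0,0,1,0,0,0,0,0,0,1,0,0,-0.03,0,0,0,1,0,0,-0.04,0,0,0,1,0,0,-0.02,0,0,0,1])

```text
time_s: 18.05
eef_pos: [0.5411, -0.2039, 0.3026]
tool_rot: [0.0, 0.743, 0.67, 0.0]
ft_force: [0.8, -1.3, 0.1]
grip_width: 0.0852
grasp_force: 0.0
```

Request:
play_rows(series=[0,0,0,0,0,-8.3,0,0,0,0,0,0,-8.3,0,0,0,0,0,0,-8.3,0,0,0,0,0,0,-8.3,0,0,0,0,0,0,-8.3,0,0,0,0,0,0,-8.3,0,0,0,0,0,0,-8.3,0,0,0,0,0,0,-8.3,0,0,0,0,0,0,-8.3,0,0,0,0,0,0,-8.3,0,0,0,0,0,0,-8.3,0,0,0,0,0,0,-8.3,0])

```text
time_s: 19.25
eef_pos: [0.5407, -0.2038, 0.2994]
tool_rot: [-0.001, -0.035, 0.999, 0.0]
ft_force: [0.4, -0.2, -0.3]
grip_width: -0.0001
grasp_force: 0.0
```

```bash
python3 - <<'E'
from h import *
s=observe();print(s['eef_pos'],s['grip_width'],s['ft_force'],np.degrees(s['joint_pos']).round(1))
to(.5546,.0455,.27,182.8,s)
E
```

```text
[ 0.54071895 -0.20377536  0.29941806] -7.270401054512891e-05 [ 0.35706327 -0.22222632 -0.31241109] [-20.7  13.9  13.9  90.2   0.  -24.7]
shift mm [-31.4 247.7  29.6] az -175.97 tilt [-0.0018  0.0009] turn z 1.23
```

Request:
play_rows(series=[-0.0053,0.0413,0.005,0,0,0,0,-0.0053,0.0413,0.005,0,0,0,0,-0.0053,0.0413,0.005,0,0,0,0,-0.0053,0.0413,0.005,0,0,0,0,-0.0053,0.0413,0.005,0,0,0,0,-0.0053,0.0413,0.005,0,0,0,0,0,0,0,0,0,1.2,0,0,0,0,0,0,0,0,0,0,0,0,0,0,0])

```text
time_s: 20.15
eef_pos: [0.5568, 0.0446, 0.2699]
tool_rot: [-0.0, -0.022, 1.0, -0.0]
ft_force: [0.0, -1.0, -0.2]
grip_width: -0.0001
grasp_force: 0.0
```

```bash
python3 - <<'E'
from h import *
s=observe();print(s['eef_pos'],s['ft_force'])
c=snap('wrist','w6.png');np.save('pics/w6s.npy',s,allow_pickle=True)
E
```

```text
[0.55675976 0.04464847 0.26992276] [ 0.02536651 -1.01321135 -0.17455733]
```

View pics/w6.png

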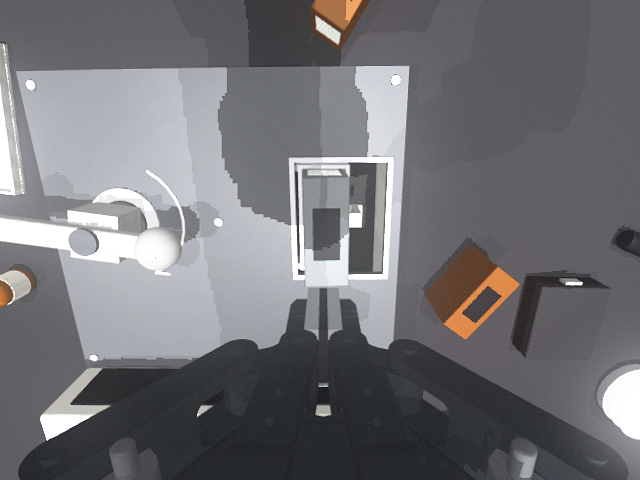

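Cassette top spans about (303..350, 177..287) with the lug at (356,215). The crank is seated and clear at the left.

```bash
python3 - <<'E'
from h import *
c=load('w6.png');s=np.load('pics/w6s.npy',allow_pickle=True).item()
P=np.array([onz(c,u,v,.16,s) for u,v in((303.5,177),(349.5,176.5),(348.5,287),(305,287))]);print(P,P.mean(0))
for a,b in((0,3),(1,2)):d=P[b]-P[a];print(np.degrees(np.arctan2(d[1],d[0])))
m=P.mean(0)
to(m[0],m[1],.19,182.8,s)
E
```

```text
[[0.5127 0.0285 0.16  ]
 [0.511  0.0609 0.16  ]
 [0.5958 0.0657 0.16  ]
 [0.5973 0.032  0.16  ]] [0.5542   0.046775 0.16    ]
2.369041790007959
3.239700296102125
shift mm [ 2.4  2.3 79.9] az -177.53 tilt [-0.0008 -0.0003] turn z -0.33
```

Request:
play_rows(series=[0.0024,0.0017,0.03,0,0,-0.3,0,0,0,0.035,0,0,0,0,0,0,0.015,0,0,0,0,0,0,0,0,0,0,0])

```text
time_s: 20.6
eef_pos: [0.5531, 0.0452, 0.1877]
tool_rot: [-0.002, -0.023, 1.0, -0.0]
ft_force: [-0.4, -0.3, -0.6]
grip_width: -0.0003
grasp_force: 0.0
```

Request:
play_rows(series=[0,0,0.004,0,0,0,0,0,0,0.003,0,0,0,0,0,0,0,0,0,0,0])

```text
time_s: 20.9
eef_pos: [0.555, 0.0464, 0.1838]
tool_rot: [0.001, -0.024, 1.0, 0.0]
ft_force: [-0.5, -0.3, -0.1]
grip_width: 0.0002
grasp_force: 0.0
```

Request:
play_rows(series=[0,0,0.0025,0,0,0,0,0,0,0,0,0,0,0])

```text
time_s: 21.1
eef_pos: [0.5547, 0.0466, 0.1808]
tool_rot: [0.0, -0.024, 1.0, -0.0]
ft_force: [0.0, 0.3, -1.0]
grip_width: -0.0001
grasp_force: 0.0
```

Request:
play_rows(series=[0,0,0.0025,0,0,0,0,0,0,0,0,0,0,0])

```text
time_s: 21.3
eef_pos: [0.5545, 0.0467, 0.1779]
tool_rot: [-0.0, -0.024, 1.0, -0.0]
ft_force: [-0.6, -0.6, 0.0]
grip_width: -0.0006
grasp_force: 0.0
```

Request:
play_rows(series=[0,0,0.0025,0,0,0,0,0,0,0,0,0,0,0])

```text
time_s: 21.5
eef_pos: [0.5544, 0.0466, 0.1752]
tool_rot: [-0.0, -0.024, 1.0, -0.0]
ft_force: [0.2, 0.3, -1.3]
grip_width: -0.0001
grasp_force: 0.0
```

Request:
play_rows(series=[0,0,0.0025,0,0,0,0,0,0,0,0,0,0,0])

```text
time_s: 21.7
eef_pos: [0.5544, 0.0466, 0.1727]
tool_rot: [-0.0, -0.024, 1.0, -0.0]
ft_force: [-0.5, -0.3, -0.9]
grip_width: 0.0
grasp_force: 0.0
```

```bash
python3 - <<'E'
from h import *
s=observe();print(s['eef_pos'],s['ft_force'])
c=snap('side','s7.png');R=c['R'];t=c['t']
def pj(p): return cv2.projectPoints(np.array([p],float),cv2.Rodrigues(np.array(R))[0],np.array(t),np.array(c['K']),np.array(c['dist_coeffs']))[0][0,0].round(1)
print('tip',pj(tool(s)[:3,3]+tool(s)[:3,2]*.025))
a=np.radians(2.8);x=np.array([np.cos(a),np.sin(a),0]);y=np.array([-np.sin(a),np.cos(a),0])
for z in(.12,.14,.15,.16,.174):
  m=np.array([.5544,.046,z]);print(z,[pj(m+i*.042*x+.017*y) for i in(1,-1)])
# s5c: front(+y) top edge corners seen at crop (308,303)-(428,327)?  
print([ (170+u/3,130+v/3) for u,v in((308,303),(425,330),(320,268),(430,287))])
c5=load('s5.png');d=np.abs(c['pixels'].astype(int)-c5['pixels']).max(2)
g=c5['pixels'][:,:,1];g7=c['pixels'][:,:,1]
for u in(285,300):print(u,g[205:262,u].tolist(),g7[205:262,u].tolist())
E
```

```text
[0.55439655 0.04660774 0.17269093] [-0.52482435 -0.26876444 -0.93299167]
tip [292.1 232.2]
0.12 [array([272.5, 242.5]), array([308.9, 249.5])]
0.14 [array([271.8, 236.5]), array([308.6, 243.5])]
0.15 [array([271.4, 233.4]), array([308.5, 240.4])]
0.16 [array([271. , 230.3]), array([308.4, 237.3])]
0.174 [array([270.5, 225.9]), array([308.2, 232.9])]
[(272.6666666666667, 231.0), (311.66666666666663, 240.0), (276.6666666666667, 219.33333333333331), (313.33333333333337, 225.66666666666669)]
285 [146, 146, 146, 146, 146, 146, 146, 146, 146, 146, 146, 146, 146, 146, 146, 180, 193, 160, 92, 56, 57, 58, 58, 58, 99, 173, 194, 161, 110, 100, 99, 99, 99, 99, 99, 100, 100, 100, 100, 101, 101, 106, 109, 115, 117, 118, 125, 130, 120, 134, 150, 223, 245, 206, 146, 147, 127] [87, 78, 71, 73, 76, 89, 90, 86, 105, 100, 80, 66, 51, 41, 107, 162, 153, 114, 81, 66, 51, 38, 39, 39, 65, 113, 128, 118, 107, 105, 105, 104, 105, 105, 106, 106, 106, 106, 107, 106, 106, 112, 116, 121, 124, 124, 132, 136, 127, 141, 158, 223, 244, 205, 145, 143, 125]
300 [136, 137, 136, 136, 136, 141, 145, 146, 146, 146, 146, 146, 146, 146, 146, 146, 146, 143, 179, 184, 130, 55, 57, 63, 67, 101, 133, 178, 194, 195, 157, 102, 100, 99, 100, 99, 99, 99, 100, 100, 100, 101, 100, 131, 220, 207, 160, 161, 162, 163, 163, 163, 162, 162, 239, 252, 207] [148, 150, 150, 142, 138, 140, 140, 140, 139, 139, 140, 139, 140, 140, 140, 140, 139, 114, 104, 105, 68, 30, 30, 35, 38, 53, 82, 120, 133, 136, 121, 107, 106, 105, 105, 105, 105, 105, 106, 106, 106, 106, 107, 124, 176, 178, 165, 166, 166, 167, 167, 167, 167, 167, 237, 251, 205]
```

No contact 12 mm below the expected top, so the shut fingertips are going into the dark recess in the cassette's top. I'll back out, open the jaws to about 23 mm and press on the rims on both sides of it.

Request:
play_rows(series=[0,0,-0.024,0,0,0,0,0,0,0,0,0,0,0.27,0,0,0,0,0,0,0.27,0,0,0,0,0,0,0.27,0,0,0.004,0,0,0,0.27,0,0,0,0,0,0,0.27])

```text
time_s: 22.35
eef_pos: [0.554, 0.0466, 0.1918]
tool_rot: [-0.001, -0.024, 1.0, -0.0]
ft_force: [0.4, 0.4, -0.0]
grip_width: 0.0233
grasp_force: 0.0
```

Request:
play_rows(series=[0,0,0.003,0,0,0,0.27,0,0,0.003,0,0,0,0.27,0,0,0,0,0,0,0.27])

```text
time_s: 22.65
eef_pos: [0.5543, 0.0466, 0.1864]
tool_rot: [-0.001, -0.024, 1.0, -0.0]
ft_force: [-0.2, 1.0, -0.3]
grip_width: 0.0229
grasp_force: 0.0
```

Request:
play_rows(series=[0,0,0.003,0,0,0,0.27,0,0,0,0,0,0,0.27])

```text
time_s: 22.85
eef_pos: [0.5544, 0.0466, 0.1837]
tool_rot: [-0.0, -0.024, 1.0, -0.0]
ft_force: [-0.1, 0.2, -0.3]
grip_width: 0.0233
grasp_force: 0.0
```

Request:
play_rows(series=[0,0,0.002,0,0,0,0.27,0,0,0,0,0,0,0.27])

```text
time_s: 23.05
eef_pos: [0.5545, 0.0466, 0.1819]
tool_rot: [-0.0, -0.024, 1.0, -0.0]
ft_force: [-0.1, 0.5, -0.6]
grip_width: 0.023
grasp_force: 0.0
```

Request:
play_rows(series=[0,0,0.002,0,0,0,0.27,0,0,0,0,0,0,0.27])

```text
time_s: 23.25
eef_pos: [0.5545, 0.0466, 0.1799]
tool_rot: [-0.0, -0.024, 1.0, -0.0]
ft_force: [0.0, 0.0, -0.2]
grip_width: 0.0236
grasp_force: 0.0
```

Request:
play_rows(series=[0,0,0.002,0,0,0,0.27,0,0,0,0,0,0,0.27])

```text
time_s: 23.45
eef_pos: [0.5545, 0.0466, 0.1778]
tool_rot: [-0.0, -0.024, 1.0, -0.0]
ft_force: [0.5, -1.1, 0.2]
grip_width: 0.0229
grasp_force: 0.0
```

Request:
play_rows(series=[0,0,0.002,0,0,0,0.27,0,0,0,0,0,0,0.27])

```text
time_s: 23.65
eef_pos: [0.5544, 0.0466, 0.1758]
tool_rot: [-0.0, -0.024, 1.0, -0.0]
ft_force: [0.3, 0.4, 0.1]
grip_width: 0.0231
grasp_force: 0.0
```

Request:
play_rows(series=[0,0,0.002,0,0,0,0.27,0,0,0,0,0,0,0.27])

```text
time_s: 23.85
eef_pos: [0.5545, 0.0466, 0.1738]
tool_rot: [-0.0, -0.024, 1.0, -0.0]
ft_force: [0.2, 0.0, -1.0]
grip_width: 0.023
grasp_force: 0.0
```

Request:
play_rows(series=[0,0,0.002,0,0,0,0.27,0,0,0,0,0,0,0.27])

```text
time_s: 24.05
eef_pos: [0.5545, 0.0466, 0.1718]
tool_rot: [-0.0, -0.024, 1.0, 0.0]
ft_force: [-0.8, -0.1, 0.0]
grip_width: 0.023
grasp_force: 0.0
```

```bash
python3 - <<'E'
from h import *
c=load('w6.png');K=np.array(c['K']);D=np.array(c['dist_coeffs']);M=np.linalg.inv(np.array(c['mount']))
def pj(p,c=c):
    q=M@np.r_[p,1];return cv2.projectPoints(q[None,:3],np.zeros(3),np.zeros(3),K,D)[0][0,0].round(1)
for z in(0,.01,.02,.025,.03):print('w tool z',z,pj([.011,0,z]),pj([-.011,0,z]),pj([.011,.016,z]))
g=c['pixels'][:,:,1]
for u in(300,310,316,323,330,338,345):print(u,g[280:345:3,u].tolist())
s=observe();w=snap('wrist','w8.png')
T=tool(s)
def pw(p): return pj((np.linalg.inv(T)@np.r_[p,1])[:3])
a=np.radians(2.8);x=np.array([np.cos(a),np.sin(a),0]);y=np.array([-np.sin(a),np.cos(a),0])
for z in(.12,.15,.16):print('cass corners',z,[pw(np.array([.5544,.0463,z])+i*.042*x+j*.017*y) for i,j in((-1,-1),(-1,1),(1,1),(1,-1))])
g=w['pixels'][:,:,1]
for v in(120,140,160,180):print(v,[(u,int(g[v,u])) for u in range(230,420,6)])
c=snap('side','s8.png');d=np.abs(c['pixels'].astype(int)-load('s7.png')['pixels']).max(2)
print('side',c['pixels'][205:262,285,1].tolist());print(c['pixels'][205:262,275,1].tolist())
E
```

```text
w tool z 0 [324.  286.8] [324.  331.4] [361.  286.8]
w tool z 0.01 [324.  277.6] [323.9 320. ] [358.8 277.6]
w tool z 0.02 [323.9 269.4] [323.9 309.9] [356.8 269.4]
w tool z 0.025 [323.9 265.6] [323.9 305.2] [355.9 265.6]
w tool z 0.03 [323.9 262.1] [323.8 300.7] [355.  262.1]
300 [197, 181, 184, 180, 180, 178, 161, 75, 70, 73, 75, 70, 76, 67, 67, 68, 61, 64, 61, 61, 63, 60]
310 [227, 227, 195, 144, 146, 146, 144, 143, 141, 144, 141, 142, 138, 143, 140, 139, 137, 95, 62, 59, 57, 55]
316 [231, 227, 192, 144, 143, 148, 145, 145, 145, 142, 143, 142, 141, 140, 139, 139, 140, 173, 176, 94, 52, 59]
323 [227, 228, 194, 76, 78, 75, 73, 74, 71, 73, 69, 66, 65, 64, 61, 67, 57, 61, 63, 61, 62, 60]
330 [240, 240, 196, 144, 144, 146, 146, 145, 142, 144, 142, 142, 144, 138, 136, 139, 139, 172, 177, 69, 55, 55]
338 [241, 241, 183, 157, 155, 144, 146, 147, 146, 144, 142, 141, 142, 143, 139, 141, 137, 66, 58, 57, 58, 58]
345 [241, 242, 182, 180, 177, 177, 158, 77, 74, 73, 77, 66, 77, 67, 68, 67, 60, 64, 62, 61, 61, 56]
cass corners 0.12 [array([292.2, 194.8]), array([354.3, 194.8]), array([350.7, 329
[... 1652 characters left out ...]
344, 252), (350, 250), (356, 251), (362, 253), (368, 251), (374, 250), (380, 250), (386, 250), (392, 248), (398, 255), (404, 255), (410, 255), (416, 255)]
side [76, 69, 65, 67, 69, 76, 94, 91, 97, 89, 69, 57, 47, 42, 42, 43, 46, 50, 46, 45, 60, 67, 67, 81, 72, 109, 128, 118, 108, 105, 105, 106, 105, 105, 105, 105, 105, 104, 105, 106, 105, 110, 114, 121, 125, 124, 132, 137, 127, 141, 158, 223, 244, 205, 144, 143, 126]
[154, 145, 140, 139, 125, 98, 106, 100, 80, 66, 50, 70, 108, 125, 137, 149, 159, 171, 183, 186, 185, 185, 186, 187, 188, 164, 121, 105, 105, 105, 105, 105, 105, 105, 105, 105, 105, 105, 128, 222, 214, 172, 169, 169, 168, 166, 167, 168, 168, 233, 255, 213, 151, 155, 134, 96, 139]
```

The wrist picture shows the pad tips nearer the TCP than stated. The cassette top is still at about 0.16, so I'll keep lowering by force.

Request:
play_rows(series=[0,0,0.002,0,0,0,0.27,0,0,0,0,0,0,0.27])

```text
time_s: 24.35
eef_pos: [0.5545, 0.0466, 0.1698]
tool_rot: [-0.0, -0.024, 1.0, 0.0]
ft_force: [-0.5, 0.7, -0.7]
grip_width: 0.023
grasp_force: 0.0
```

Request:
play_rows(series=[0,0,0.002,0,0,0,0.27,0,0,0,0,0,0,0.27])

```text
time_s: 24.55
eef_pos: [0.5545, 0.0466, 0.1678]
tool_rot: [-0.0, -0.024, 1.0, -0.0]
ft_force: [-0.2, -0.2, -0.5]
grip_width: 0.0229
grasp_force: 0.0
```

Request:
play_rows(series=[0,0,0.002,0,0,0,0.27,0,0,0,0,0,0,0.27])

```text
time_s: 24.75
eef_pos: [0.5546, 0.0465, 0.1659]
tool_rot: [-0.0, -0.024, 1.0, -0.0]
ft_force: [-0.4, 1.1, 0.2]
grip_width: 0.0228
grasp_force: 0.0
```

Request:
play_rows(series=[0,0,0.002,0,0,0,0.27,0,0,0,0,0,0,0.27])

```text
time_s: 24.95
eef_pos: [0.5548, 0.0461, 0.1646]
tool_rot: [0.0, -0.024, 1.0, -0.001]
ft_force: [-0.1, -1.6, 4.4]
grip_width: 0.023
grasp_force: 2.4
```

Request:
play_rows(series=[0,0,0.002,0,0,0,0.27,0,0,0,0,0,0,0.27])

```text
time_s: 25.15
eef_pos: [0.5549, 0.0461, 0.1628]
tool_rot: [0.001, -0.024, 1.0, -0.001]
ft_force: [-0.4, -2.2, 4.6]
grip_width: 0.0228
grasp_force: 2.8
```

Request:
play_rows(series=[0,0,0.002,0,0,0,0.27,0,0,0,0,0,0,0.27])

```text
time_s: 25.35
eef_pos: [0.5552, 0.0459, 0.1614]
tool_rot: [0.001, -0.024, 1.0, -0.001]
ft_force: [-1.0, -3.4, 8.0]
grip_width: 0.0232
grasp_force: 4.1
```

Request:
play_rows(series=[0,0,0.002,0,0,0,0.27,0,0,0,0,0,0,0.27])

```text
time_s: 25.55
eef_pos: [0.5553, 0.0464, 0.1598]
tool_rot: [0.001, -0.024, 1.0, -0.0]
ft_force: [-1.6, -2.9, 9.1]
grip_width: 0.0234
grasp_force: 5.0
```

Request:
play_rows(series=[0,0,0.0015,0,0,0,0.27,0,0,0,0,0,0,0.27])

```text
time_s: 25.75
eef_pos: [0.5555, 0.0465, 0.159]
tool_rot: [0.002, -0.024, 1.0, 0.0]
ft_force: [-2.1, -1.5, 11.6]
grip_width: 0.0234
grasp_force: 6.5
```

Request:
play_rows(series=[0,0,0.0015,0,0,0,0.27,0,0,0,0,0,0,0.27])

```text
time_s: 25.95
eef_pos: [0.5559, 0.0465, 0.1587]
tool_rot: [0.003, -0.024, 1.0, 0.0]
ft_force: [-3.5, -2.6, 19.4]
grip_width: 0.023
grasp_force: 9.7
```

Request:
play_rows(series=[0,0,0.0015,0,0,0,0.27,0,0,0,0,0,0,0.27])

```text
time_s: 26.15
eef_pos: [0.5565, 0.0465, 0.1585]
tool_rot: [0.004, -0.024, 1.0, 0.0]
ft_force: [-5.0, -1.8, 25.0]
grip_width: 0.0231
grasp_force: 12.6
```

Bottomed at 7 mm travel (force rising past 19 N), so the catch is tripped. I'll let it rise, then open the jaws.

Request:
play_rows(series=[0,0,-0.005,0,0,0,0.27,0,0,-0.006,0,0,0,0.27,0,0,-0.006,0,0,0,0.27,0,0,-0.006,0,0,0,0.27,0,0,-0.006,0,0,0,0.27,0,0,-0.015,0,0,0,0.27,0,0,0,0,0,0,1,0,0,0,0,0,0,1,0,0,0,0,0,0,1])

```text
time_s: 27.05
eef_pos: [0.5541, 0.0466, 0.1966]
tool_rot: [-0.001, -0.024, 1.0, 0.0]
ft_force: [-0.0, -1.3, -0.4]
grip_width: 0.0661
grasp_force: 0.0
```

```bash
python3 - <<'E'
from h import *
s=observe();print(s['eef_pos'],s['ft_force'],s['grip_width'])
c=snap('side','s9.png')
print(c['pixels'][205:262,275,1].tolist());print(c['pixels'][205:262,300,1].tolist())
w=snap('wrist','w9.png');K=np.array(w['K']);D=np.array(w['dist_coeffs']);M=np.linalg.inv(np.array(w['mount']));T=tool(s)
def pw(p):
    q=M@np.linalg.inv(T)@np.r_[p,1];return cv2.projectPoints(q[None,:3],np.zeros(3),np.zeros(3),K,D)[0][0,0].round(1)
a=np.radians(2.8);x=np.array([np.cos(a),np.sin(a),0]);y=np.array([-np.sin(a),np.cos(a),0])
for z in(.16,.174):print(z,[pw(np.array([.5544,.0463,z])+i*.042*x+j*.017*y) for i,j in((-1,-1),(-1,1),(1,1),(1,-1))])
g=w['pixels'][:,:,1]
print(g[170:260:3,310].tolist());print(g[170:260:3,340].tolist())
for v in(240,260,280,300):print(v,g[v,270:390:3].tolist())
E
```

```text
[0.55411054 0.04664126 0.19656143] [-0.04857382 -1.28345523 -0.40836199] 0.06605600681356141
[53, 54, 49, 46, 47, 47, 47, 46, 47, 46, 46, 46, 47, 47, 124, 172, 185, 184, 185, 184, 185, 157, 119, 110, 108, 107, 107, 106, 107, 109, 109, 109, 110, 109, 110, 109, 110, 109, 131, 222, 214, 172, 168, 169, 169, 169, 170, 169, 168, 233, 255, 214, 151, 155, 134, 96, 139]
[140, 150, 148, 141, 138, 139, 140, 140, 139, 140, 139, 140, 140, 140, 126, 117, 85, 33, 35, 53, 66, 75, 104, 127, 132, 135, 120, 107, 109, 107, 108, 108, 108, 108, 108, 108, 108, 108, 108, 108, 108, 108, 108, 125, 177, 179, 165, 165, 167, 167, 167, 167, 167, 166, 188, 194, 153]
0.16 [array([289.6, 200.7]), array([356.7, 200.7]), array([352.6, 344.5]), array([293.8, 344.5])]
0.174 [array([286.8, 206.3]), array([359.5, 206.3]), array([354.7, 359.5]), array([291.7, 359.5])]
[191, 231, 228, 167, 204, 117, 117, 208, 215, 211, 209, 101, 109, 137, 146, 144, 147, 147, 150, 125, 126, 129, 129, 126, 132, 126, 128, 89, 67, 69]
[240, 249, 240, 193, 237, 132, 150, 223, 239, 241, 233, 113, 112, 166, 167, 167, 152, 151, 152, 153, 151, 152, 153, 151, 151, 151, 150, 100, 69, 70]
240 [117, 114, 105, 233, 234, 68, 111, 128, 128, 131, 127, 125, 125, 128, 125, 131, 126, 125, 124, 129, 127, 127, 123, 151, 151, 151, 148, 151, 151, 124, 202, 199, 192, 160, 160, 184, 236, 253, 253, 252]
260 [115, 116, 114, 235, 231, 88, 77, 132, 144, 144, 140, 68, 65, 66, 66, 65, 67, 67, 64, 67, 62, 65, 65, 68, 70, 152, 154, 153, 149, 229, 62, 66, 68, 70, 72, 69, 74, 92, 158, 163]
280 [179, 179, 178, 255, 255, 249, 66, 130, 130, 131, 131, 88, 72, 71, 71, 68, 70, 73, 69, 71, 63, 67, 71, 70, 79, 153, 151, 154, 149, 69, 71, 74, 77, 75, 76, 76, 78, 148, 161, 157]
300 [172, 172, 174, 207, 255, 255, 135, 138, 148, 146, 145, 113, 76, 78, 73, 75, 75, 75, 73, 73, 75, 73, 75, 74, 105, 167, 168, 165, 160, 72, 74, 73, 79, 81, 83, 78, 79, 164, 161, 160]
```

It sprang up (edge moved about 4 px, or 13–14 mm). I'll lower the open jaws around it and grip.

Request:
play_rows(series=[0,0,0.01,0,0,0,1,0,0,0.015,0,0,0,1,0,0,0.015,0,0,0,1,0,0,0.0095,0,0,0,1,0,0,0,0,0,0,1,0,0,0,0,0,0,1])

```text
time_s: 27.75
eef_pos: [0.5545, 0.0466, 0.148]
tool_rot: [-0.0, -0.024, 1.0, -0.0]
ft_force: [-0.0, 0.4, 0.6]
grip_width: 0.0853
grasp_force: 0.0
```

Request:
play_rows(series=[0,0,0,0,0,0,0,0,0,0,0,0,0,0,0,0,0,0,0,0,0,0,0,0,0,0,0,0,0,0,0,0,0,0,0,0,0,0,0,0,0,0])

```text
time_s: 28.35
eef_pos: [0.5548, 0.0466, 0.1485]
tool_rot: [0.0, -0.024, 1.0, 0.0]
ft_force: [0.3, -0.5, 2.8]
grip_width: 0.033
grasp_force: 63.3
```

Request:
play_rows(series=[0,0,-0.005,0,0,0,0,0,0,-0.01,0,0,0,0,0,0,-0.015,0,0,0,0,0,0,-0.02,0,0,0,0,0,0,-0.03,0,0,0,0,0,0,-0.03,0,0,0,0,0,0,-0.03,0,0,0,0,0,0,-0.015,0,0,0,0])

```text
time_s: 29.15
eef_pos: [0.5549, 0.0467, 0.3065]
tool_rot: [0.002, -0.024, 1.0, 0.0]
ft_force: [0.5, 0.0, -3.2]
grip_width: 0.033
grasp_force: 63.0
```

Request:
play_rows(series=[0.005,-0.02,0,0,0,0,0,0.0087,-0.0387,0,0,0,0,0,0.0087,-0.0387,0,0,0,0,0,0.0087,-0.0387,0,0,0,0,0,0.0087,-0.0387,0,0,0,0,0,0.0087,-0.0387,0,0,0,0,0,0.0087,-0.0387,0,0,0,0,0,0.0087,-0.0387,0,0,0,0,0,0.0087,-0.0387,0,0,0,0,0,0.0087,-0.0387,0,0,0,0,0,0.0087,-0.0383,0,0,0,0,0])

```text
time_s: 30.25
eef_pos: [0.4816, -0.3654, 0.3036]
tool_rot: [0.0, -0.024, 1.0, 0.0]
ft_force: [-0.1, -0.5, -1.8]
grip_width: 0.033
grasp_force: 63.0
```

Request:
play_rows(series=[0,0,0.02,0,0,6.8,0,0,0,0.04,0,0,0,0,0,0,0.04,0,0,0,0,0,0,0.04,0,0,0,0,0,0,0.03,0,0,0,0,0,0,0,0,0,0,0,0,0,0,0,0,0,0])

```text
time_s: 30.95
eef_pos: [0.4822, -0.3639, 0.1338]
tool_rot: [-0.0, 0.035, 0.999, 0.0]
ft_force: [0.2, 0.4, -1.5]
grip_width: 0.0331
grasp_force: 62.8
```

```bash
python3 - <<'E'
from h import *
s=observe();print(s['eef_pos'],s['ft_force'],s['grip_width'])
to(.482,-.364,.06,176,s)
c=snap('top','t10.png');m=cv2.inRange(c['pixels'],(205,205,205),(255,255,255))[200:285,420:490]
n,l,st,ce=cv2.connectedComponentsWithStats(m)
for i in range(1,n):
    if st[i,4]>100:print(st[i]+[420,200,0,0,0])
w=snap('wrist','w10.png');m=cv2.inRange(w['pixels'],(215,)*3,(255,)*3);n,l,st,ce=cv2.connectedComponentsWithStats(m)
for i in range(1,n):
    if st[i,4]>500:
        q=cv2.minAreaRect(np.argwhere(l==i)[:,::-1].astype(np.float32));print(st[i],cv2.boxPoints(q).round(0).tolist(),[onz(w,*p,.016,s)[:2] for p in cv2.boxPoints(q)])
E
```

```text
[ 0.48219839 -0.36389526  0.13382726] [ 0.15477633  0.386198   -1.45404481] 0.033136359788763184
shift mm [ 0.1 -0.1 73.8] az 175.96 tilt [-0.0005  0.0004] turn z -0.04
[ 433  212   43   59 1563]
[  240   122   169   183 16209] [[240.0, 122.0], [408.0, 122.0], [408.0, 304.0], [240.0, 304.0]] [array([ 0.3966, -0.4162]), array([ 0.4048, -0.2994]), array([ 0.5458, -0.2993]), array([ 0.5361, -0.4358])]
[240 129  16 175 767] [[239.0, 129.0], [244.0, 129.0], [256.0, 303.0], [251.0, 303.0]] [array([ 0.4012, -0.4176]), array([ 0.4013, -0.4139]), array([ 0.5359, -0.4229]), array([ 0.5359, -0.4271])]
```

Request:
play_rows(series=[0,0,0.03,0,0,0,0,0,0,0.03,0,0,0,0,0,0,0.012,0,0,0,0,0,0,0,0,0,0,0,0,0,0,0,0,0,0])

```text
time_s: 31.55
eef_pos: [0.4831, -0.3646, 0.0629]
tool_rot: [0.001, 0.035, 0.999, -0.001]
ft_force: [0.2, -0.6, -1.9]
grip_width: 0.0328
grasp_force: 62.9
```

Request:
play_rows(series=[0,0,0.002,0,0,0,0,0,0,0,0,0,0,0,0,0,0,0,0,0,0])

```text
time_s: 31.85
eef_pos: [0.4826, -0.3642, 0.06]
tool_rot: [0.001, 0.035, 0.999, -0.0]
ft_force: [0.1, -0.4, -3.2]
grip_width: 0.0328
grasp_force: 62.9
```

Request:
play_rows(series=[0,0,0.002,0,0,0,0,0,0,0,0,0,0,0,0,0,0,0,0,0,0])

```text
time_s: 32.15
eef_pos: [0.4821, -0.3639, 0.057]
tool_rot: [-0.0, 0.035, 0.999, 0.0]
ft_force: [0.2, 0.1, -1.5]
grip_width: 0.0329
grasp_force: 62.9
```

Request:
play_rows(series=[0,0,0.002,0,0,0,0,0,0,0,0,0,0,0,0,0,0,0,0,0,0])

```text
time_s: 32.45
eef_pos: [0.4821, -0.3639, 0.0549]
tool_rot: [-0.0, 0.035, 0.999, 0.0]
ft_force: [-0.9, -0.7, -2.7]
grip_width: 0.033
grasp_force: 62.9
```

Request:
play_rows(series=[0,0,0.0015,0,0,0,0,0,0,0,0,0,0,0,0,0,0,0,0,0,0])

```text
time_s: 32.75
eef_pos: [0.4823, -0.3641, 0.0537]
tool_rot: [0.0, 0.035, 0.999, -0.0]
ft_force: [-0.6, -0.4, -0.6]
grip_width: 0.0333
grasp_force: 63.1
```

Request:
play_rows(series=[0,0,0.001,0,0,0,0,0,0,0,0,0,0,0,0,0,0,0,0,0,0])

```text
time_s: 33.05
eef_pos: [0.4824, -0.3641, 0.0537]
tool_rot: [0.0, 0.035, 0.999, -0.0]
ft_force: [-3.0, 1.3, 5.8]
grip_width: 0.0331
grasp_force: 64.0
```

On the tray floor (contact at 0.0537). Release and withdraw.

Request:
play_rows(series=[0,0,-0.001,0,0,0,0.6,0,0,0,0,0,0,1,0,0,0,0,0,0,1,0,0,0,0,0,0,1,0,0,-0.02,0,0,0,1,0,0,-0.04,0,0,0,1,0,0,-0.045,0,0,0,1,0,0,-0.04,0,0,0,1,0,0,-0.03,0,0,0,1,0,0,0,0,0,0,1])

```text
time_s: 34.05
eef_pos: [0.4838, -0.3651, 0.2338]
tool_rot: [0.003, 0.035, 0.999, -0.002]
ft_force: [0.9, -1.3, 0.4]
grip_width: 0.0857
grasp_force: 0.0
```

```bash
python3 - <<'E'
from h import *
s=observe();print(s['eef_pos'],s['ft_force'],s['grip_width'])
w=snap('wrist','w11.png');K=np.array(w['K']);D=np.array(w['dist_coeffs']);M=np.linalg.inv(np.array(w['mount']));T=tool(s)
def pw(p):
    q=M@np.linalg.inv(T)@np.r_[p,1];return cv2.projectPoints(q[None,:3],np.zeros(3),np.zeros(3),K,D)[0][0,0].round(1)
a=np.radians(-4);x=np.array([np.cos(a),np.sin(a),0]);y=np.array([-np.sin(a),np.cos(a),0])
print([pw(np.array([.4823,-.364,.079])+i*.042*x+j*.017*y) for i,j in((-1,-1),(-1,1),(1,1),(1,-1))])
g=w['pixels'][:,:,1]
for v in(200,260):print(v,g[v,240:410:4].tolist())
print(g[120:330:5,312].tolist())
c=snap('side','s11.png');p=load('side0.png')['pixels'].astype(int);q=c['pixels'].astype(int)
# bystander change check (side), and final crank/lift appearance
d=(np.abs(p-q).max(2)>45).astype(np.uint8);d=cv2.morphologyEx(d,cv2.MORPH_OPEN,np.ones((3,3)))
n,l,st,ce=cv2.connectedComponentsWithStats(d)
print([st[i].tolist() for i in range(1,n) if st[i,4]>25])
E
```

```text
[ 0.48376215 -0.36507051  0.23378744] [ 0.85406468 -1.29980754  0.37798857] 0.08566845484625542
[array([304.9, 170.3]), array([346. , 170.3]), array([344.2, 265. ]), array([306.4, 265. ])]
200 [108, 110, 110, 112, 120, 121, 121, 255, 245, 255, 255, 255, 255, 255, 255, 255, 255, 186, 185, 133, 134, 132, 135, 135, 147, 183, 191, 255, 255, 255, 255, 255, 255, 255, 255, 255, 122, 130, 123, 123, 120, 119, 115]
260 [106, 109, 116, 119, 123, 124, 130, 132, 255, 255, 255, 255, 255, 255, 255, 255, 255, 236, 241, 240, 239, 241, 239, 241, 239, 239, 255, 255, 255, 255, 255, 255, 255, 255, 241, 172, 123, 124, 119, 115, 114, 112, 105]
[90, 240, 250, 249, 249, 249, 249, 250, 245, 229, 149, 167, 168, 180, 180, 183, 185, 190, 190, 192, 190, 217, 246, 246, 244, 243, 241, 239, 241, 255, 197, 135, 136, 133, 128, 120, 115, 112, 106, 103, 101, 92]
[[361, 0, 41, 13, 414], [469, 0, 65, 44, 1282], [520, 0, 25, 32, 430], [630, 14, 10, 10, 61], [504, 26, 12, 6, 41], [362, 29, 31, 10, 176], [584, 32, 56, 17, 663], [360, 38, 33, 57, 844], [525, 49, 6, 6, 30], [530, 56, 18, 10, 122], [497, 56, 85, 47, 1432], [492, 59, 34, 16, 172], [501, 99, 10, 20, 139], [553, 109, 17, 22, 278], [553, 135, 9, 4, 30], [312, 136, 20, 35, 295], [352, 142, 39, 40, 859], [299, 173, 12, 13, 67], [309, 198, 5, 6, 28], [534, 216, 10, 46, 207], [555, 226, 50, 20, 218], [271, 235, 41, 25, 635], [473, 245, 7, 7, 41], [478, 253, 46, 18, 275], [480, 263, 10, 19, 135], [491, 272, 18, 13, 143], [506, 273, 56, 48, 1211], [472, 295, 5, 8, 26], [504, 303, 19, 35, 142], [521, 317, 14, 12, 89], [579, 319, 19, 18, 232], [546, 324, 7, 4, 26], [517, 340, 19, 14, 193], [263, 354, 76, 52, 1001]]
```

Cassette stands upright in the tray exactly where predicted, and the side view changed only at the arm, the crank, the well and the tray. Handing in.

```bash
python3 -c "
from cell import *
print(hand_in())"
```

```text
the job is handed in; nothing more can be done
None
```

I handed in the job at about 34 s: the crank is seated on its shaft and wound about two turns to the stop, and the cassette was tripped, drawn out and set upright in the white tray; `hand_in()` returned no verdict.

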